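# Free the dropped bolt of a bench guard and hold its gate ajar

## Robot

A 6-joint arm with a two-finger parallel gripper is mounted at the origin on a cart in front of the work surface, level with it; the furniture and walls round the work are solid. World frame = base frame: x ahead of the robot, y to its left, z up, the work surface at z = 0. Lengths are in m, angles in rad, forces in N, time in s.
With the tool pointing down it reaches from about 0.225 to 0.725 m from the base axis. Payload 3.1 kg.
Tool frame: the origin (TCP) lies at the very end of the fingers, on their centre line; the grasp point (between the pads) lies 19 mm behind it; z points along the fingers, y is the line along which they close (so a half turn about z gives the same grasp; the last joint's range is limited). The gripper opens to 85 mm and grips with 20 to 120 N. Pads are 22 mm wide; open, the fingers measure 114 mm over their backs; the gripper's body (76 mm by 85 mm) begins 54 mm behind the grasp point. The pads swing forward as they close: fully open they stand 13 mm farther back than shut.
Start: joints at [-1.265, 0.048, 0.099, 1.622, 0, 1.443], TCP at [0.221, -0.476, 0.231] pointing down, gripper open.
Joint ranges: [-2.91, 2.91], [-0.99, 1.94], [-1.21, 1.42], [-2.12, 2.29], [-1.49, 1.47], [-3.14, 3.14]. Speed limits (rad/s): [2.79, 2.79, 3.14, 3.14, 3.14, 3.14].

## Interface

Orientations are given as a unit quaternion [x, y, z, w].
In Python, from station import * gives the robot as it stands.
- The arm moves only by the tool apply_moves, never from a script. Its argument "series" is a list of rows, each an object of numbers: "tx", "ty", "tz": the shift along the tool's x, y, z in m; "wx", "wy", "wz": the turn, a rotation vector about the tool's x, y, z in units of 6 degrees (1.0 is 6 degrees). A call has 1 to 20 rows; each row is the pose to reach, as a shift and turn from the pose commanded when the call began, along the tool's axes at that moment; what a row does not reach only later rows make up. A row lasts 1/10 s, in which the tool goes at most 50 mm and 8.59 degrees, less where a joint would pass 70% of its speed; a pose out of reach is approached as far as the arm can. A call with a gripper value outside its range is refused whole. "fingers" is the opening, from 0 (shut) to 1 (fully open), set as the call begins (left out, the last holds). The fingers move at their own pace and stop on an object; "newtons" is the grip in N (left out, the last holds). Time passes only in rows, so rows that repeat a pose let the fingers close. It gives the time, the measured TCP pose, the force, the opening and the grip force at its end, in the units of the state.
- sense(): the state, without advancing time (a new reading comes with each control period).
- get_image(name): name is "side" or "top" or "wrist"; returns the picture (384x512x3 uint8, red, green, blue); there is no depth.
- camera_model(name): a dict with "fov_y" (degrees; the focal length in pixels is half the picture's height over the tangent of half this angle, whatever the lens; pixels are square), "cx", "cy" (the principal point, pixels), "R" (3x3) and "t" (3): a world point X has camera coordinates R X + t. Camera axes: x right, y down, z forward; pixel columns grow to the right and rows downward; lengths in m; the calibration is good to about 2 mm. A picture is of the moment at which its call begins: read the wrist's pose just before it. camera_model takes no time and is no camera call; for the wrist camera it gives the pose at the moment of the call.
- close_job(): hands the job in; it is judged then, once.
The state is a dict: "clock": time; "joint_pos": joint angles; "dq": joint speeds; "tau": joint torques, N m; "tcp_pos": TCP position; "eef_rot": TCP orientation; "force": force on the tool from outside, world axes, zero at the start; "ft_torque": the same for the moment, N m; "finger_gap": finger opening in m; "grasp_force": force on a finger pad.
Only numpy, scipy, OpenCV 4.12 (cv2) and the standard library are available. Lean on these libraries where they do the work, as an engineer would, in place of code of your own. Each camera call takes 0.05 s, during which the arm holds its last target. There are 200 camera calls.

## Task

The gate of the small clear bench guard is bolted: take the bolt by its red ball knob, lift the dropped bolt so that its button head clears the bent-up yellow lip of the keeper, and draw it back out of the keeper. Then swing the gate out towards you until it stands about 25 degrees open and hold it there: its spring would shut it, so finish while still holding it. Leave the beaker, the bottle, the vial and the blue cap where they stand.

Things in the scene. Friction and masses are not known exactly. Their poses are not given: they have to be found in the camera images.
- guard: Fixed bench guard: white base 190 x 320 x 6 mm, clear panels 150 mm high on three sides, a gate on the fourth, its front. Origin: centre of the base's underside, on the worktop. x points from the gate inward to the back (roughly away from the robot), y along the closed gate from hinge to free end, z up. Place and yaw vary. The closed gate lies in the plane x = -80 mm.
- gate_hinge (a point): Point on the gate's vertical hinge line, 200 mm above the worktop, at (-80, -140) mm in the guard's frame (right end seen from the robot). The aluminium-framed clear gate leaf, 14 mm thick, runs 13 to 220 mm from this line and is 150 mm high.
- gate (a joint): Angle of the gate in rad: 0 shut, grows as the free end swings outward (the guard's -x, towards the robot; counter-clockwise from above), at most 1.2. A spring shuts it: 0.22 N m when shut, 0.29 N m at 0.45 rad (about 3 N at the knob); it never stays open by itself. With the bolt in the keeper it opens no more than about 0.02 rad.
- knob (a point): Centre of the red ball knob (diameter 22 mm) on an 8 mm stem above the bolt rod (12 mm thick, along the top of the gate, axis 45 mm below the ball's centre). With bolt at 0 and dropped: 210 mm above the worktop, 140 mm from the hinge line, above the leaf's middle. Clear for 55 mm each way along the leaf; a guide 71 mm towards the free end reaches 197 mm high, the keeper at 112 mm 188 mm.
- bolt (a joint): Travel of the bolt along the gate in m: 0 fully home, grows as it is drawn back towards the hinge (the knob goes with it), at most 0.042. About 1.5 N of friction; stays where it is left. Starts at 0 to 0.006. Hanging low it is stopped at about 0.008, where its head meets the keeper's lip. The gate is free above about 0.026.
- bolt_lift (a joint): Height of the bolt in its worn guides in m: 0 dropped (it sags by its weight, about 1.4 N), at most 0.018 raised; the whole bolt with its knob moves straight up. The head clears the lip above about 0.008. It falls back when not held up; once drawn back past 0.026 it may be low again.
- keeper_lip (a point): Middle of the top edge of the keeper's bent-up yellow lip, 158.5 mm above the worktop, 258 mm from the hinge line. The keeper is a steel channel, open above, on the latch post; the bolt's button head (diameter 28 mm, 9 mm thick, at the rod's end) stands behind this lip, which reaches 7.5 mm above the head's underside.
- beaker: Glass beaker, 56 x 62 x 70 mm, loose, inside the guard; origin at the centre of its underside. Bystander.
- green_bottle: Dropper bottle with green cap, 30 mm diameter, 66 mm high, loose, inside the guard; origin at the centre of its underside. Bystander.
- vial: Amber vial with black cap, 33 mm diameter, 60 mm high, loose, on the worktop left of the guard; origin at the centre of its underside. Bystander.
- blue_cap: Blue bottle cap, 54 mm diameter, 27 mm high, loose, on the worktop right of the guard; origin at the centre of its underside. Bystander.

How it is judged:
By the outcome, as a careful person would: the job done as asked, in the order asked, and still so for the second after the job is handed in, while the arm keeps its last pose, push and grip.
It also fails if it takes over 40 s, if anything falls off the work surface, if the arm or the gripper's body presses on something with over 40 N, if the wrist force passes 120 N, or if a joint passes its speed limit or range.

## Working session

There is one attempt and no reset: what is moved stays moved. The work goes in short steps, Python scripts to look and compute and a tool call to move; the robot and the scene stay as the last step left them, time stands still between calls to the robot, and variables do not carry over. Pictures are saved under pics/ and viewed, at most 10 in all, crops included, and the job is handed in when it is done.

Besides the shell and the picture viewer there is one more tool, called after "Request:" by a JSON object that holds its "fn" and its "kwargs". apply_moves: Moves the arm, as the interface text tells. Its arguments: {"type":"object","properties":{"series":{"type":"array"},"fingers":{"type":"number"},"newtons":{"type":"number"}},"required":["series"]}

```bash
mkdir -p pics; cat > h.py <<'E'
from station import *
import numpy as np, cv2
def cam(n):
    m=camera_model(n); R=np.array(m["R"]);t=np.array(m["t"]);f=192/np.tan(np.radians(m["fov_y"])/2)
    return R,t,f,m["cx"],m["cy"]
def ray(m,u,v):
    R,t,f,cx,cy=m; d=R.T@np.array([(u-cx)/f,(v-cy)/f,1]); return -R.T@t,d/np.linalg.norm(d)
def proj(m,X):
    R,t,f,cx,cy=m; c=R@np.array(X)+t; return cx+f*c[0]/c[2],cy+f*c[1]/c[2]
def tri(rs):
    A=0;b=0
    for o,d in rs:
        P=np.eye(3)-np.outer(d,d);A=A+P;b=b+P@o
    X=np.linalg.solve(A,b); return X,[float(np.linalg.norm((np.eye(3)-np.outer(d,d))@(X-o))) for o,d in rs]
def plane(r,z): o,d=r; return o+d*(z-o[2])/d[2]
def blobs(im,lo,hi,minA=15):
    h=cv2.cvtColor(im,cv2.COLOR_RGB2HSV); k=cv2.inRange(h,lo,hi)
    n,_,s,c=cv2.connectedComponentsWithStats(k); return [(s[i].tolist(),c[i].round(1).tolist()) for i in range(1,n) if s[i][4]>=minA]
def red(im): return blobs(im,(0,150,80),(6,255,255))+blobs(im,(174,150,80),(180,255,255))
E
python3 - <<'E'
from h import *
ims=[]
for n in("side","top","wrist"):
    im=get_image(n); m=cam(n); print(n,m[2:],(-m[0].T@m[1]).round(3)); print(red(im)); print('yel',blobs(im,(20,130,100),(35,255,255)))
    cv2.imwrite(f"pics/{n}0.png",im[:,:,::-1])
print(sense())
E
```

```text
side (np.float64(371.3565489624691), 258.65084293669213, 190.9158576222547) [ 0.616 -0.597  0.734]
[([334, 146, 6, 4, 21], [336.6, 147.4]), ([225, 150, 8, 7, 43], [228.2, 152.9]), ([326, 152, 6, 5, 23], [328.5, 154.4]), ([401, 323, 34, 61, 631], [419.2, 352.6]), ([166, 200, 4, 24, 69], [167.2, 212.9])]
yel [([239, 143, 4, 6, 19], [240.1, 145.5])]
top (np.float64(405.02575197112526), 253.94285205621918, 192.69416163841464) [0.519 0.082 1.004]
[([424, 74, 28, 12, 138], [437.3, 79.5]), ([137, 101, 8, 8, 51], [140.6, 104.5]), ([445, 100, 57, 6, 192], [472.3, 102.3]), ([153, 113, 8, 8, 51], [156.6, 116.5]), ([213, 232, 10, 11, 75], [217.9, 237.0]), ([333, 317, 4, 5, 16], [334.4, 318.8]), ([203, 307, 41, 12, 154], [224.8, 312.1]), ([192, 316, 12, 6, 41], [196.7, 318.5])]
yel [([159, 236, 3, 5, 15], [160.0, 238.0])]
wrist (np.float64(340.65424886254925), 250.0758762525541, 190.81666232491096) [ 0.283 -0.447  0.373]
[]
yel []
{'clock': 0.15, 'joint_pos': array([-1.26482953e+00,  4.85586245e-02,  9.79256914e-02,  1.62202014e+00,
       -2.58910054e-05,  1.44298047e+00]), 'dq': array([-0.00049597, -0.00236113,  0.00314435,  0.00151463, -0.00082546,
        0.00086644]), 'tau': array([ 2.22810457e-03, -3.39259422e+01,  3.20423698e+01,  1.53315923e-02,
       -1.27846001e-04, -3.61970763e-06]), 'tcp_pos': array([ 0.22048363, -0.47591121,  0.23038146]), 'eef_rot': array([ 9.76570715e-01,  2.15194743e-01, -9.54799052e-05, -9.23538351e-04]), 'force': array([0.13245359, 1.01155497, 0.23923222]), 'ft_torque': array([-0.00737297, -0.00737486, -0.00214905]), 'grasp_force': 0.0, 'finger_gap': 0.08533484518370894}
```

View pics/side0.png

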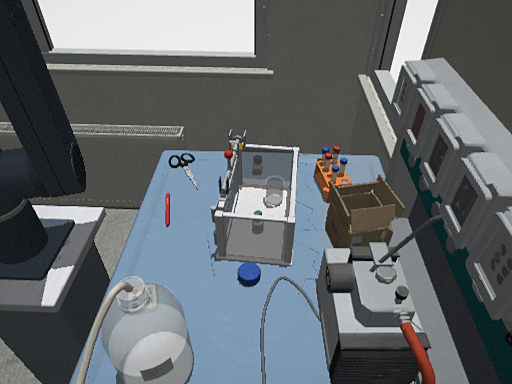

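View pics/top0.png

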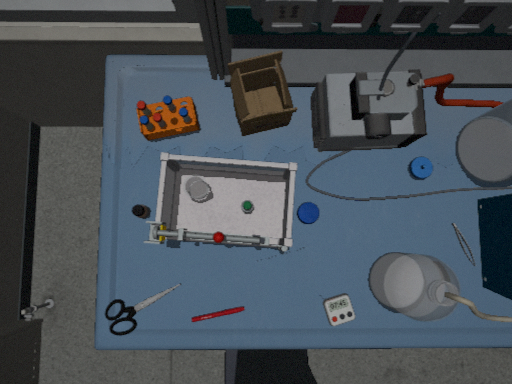

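The side view shows the red knob at about (228,153). The top view shows it at (218,237), the yellow lip at (160,234), and the gate running to a hinge near (284,245). The beaker and bottle are inside, the vial is on the left and the blue cap on the right.

```bash
python3 - <<'E'
from h import *
S,T=cam("side"),cam("top")
s=cv2.imread("pics/side0.png");t=cv2.imread("pics/top0.png")
K,e=tri([ray(S,228.5,153.4),ray(T,217.9,237.0)]);print("knob",K.round(4),np.round(e,4))
L,e=tri([ray(S,240.1,145.5),ray(T,160,238)]);print("lip",L.round(4),np.round(e,4))
print("lip z", plane(ray(T,161,236),.1585).round(4))
# guard top corners of back panel etc z=.156
for p in [(163,157),(296,164),(284,245),(155,241)]: print(p,plane(ray(T,*p),.156).round(4))
cv2.imwrite("pics/c1.png",np.hstack([cv2.resize(s[125:225,195:315],(480,400),interpolation=2),cv2.resize(t[215:265,145:185],(320,400),interpolation=2)]))
cv2.imwrite("pics/c2.png",cv2.resize(t[145:260,140:305],(800,558),interpolation=2))
E
```

```text
knob [0.5203 0.1384 0.2099] [0.0004 0.0004]
lip [0.528  0.2651 0.1467] [0.0101 0.0101]
lip z [0.5221 0.2595 0.1585]
(163, 157) [0.6886 0.26   0.156 ]
(296, 164) [ 0.6744 -0.0224  0.156 ]
(284, 245) [0.5034 0.0047 0.156 ]
(155, 241) [0.5118 0.2722 0.156 ]
```

View pics/c2.png

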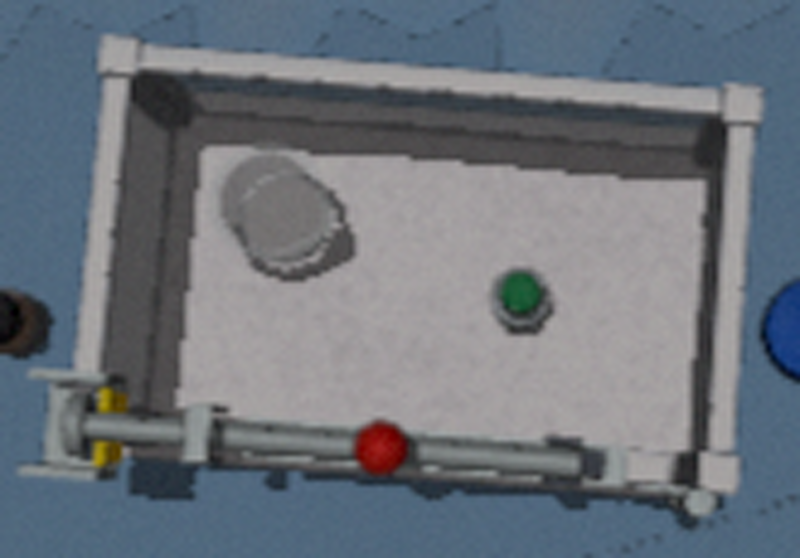

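```bash
python3 - <<'E'
from h import *
T=cam("top")
def P(u,v,z): return plane(ray(T,140+u/4.848,145+v/4.848),z)
def y(a,b): d=a-b; return np.degrees(np.arctan2(-d[0],d[1])).round(2)
bl,br=P(118,55,.156),P(740,103,.156); print(bl,br,y(bl,br),np.linalg.norm(bl-br))
a,b=P(95,424,.165),P(580,461,.165); print(a,b,y(a,b),np.linalg.norm(a-b))
l=P(110,428,.1585);K=np.array([.5203,.1384,.2099]);print(l,(l-K), np.linalg.norm((l-K)[:2]), y(l,K))
fr=P(719,473,.156);print(fr,y(br,fr)-90)
h=P(700,503,.15);print("barrel",h,np.linalg.norm((h-K)[:2]),y(K,h))
for n,u,v,z in (("beaker",290,210,.07),("green",521,292,.066)): print(n,P(u,v,z))
E
```

```text
[0.69003653 0.257175   0.156     ] [ 0.66950758 -0.01516933  0.156     ] -4.31 0.2731169545341281
[0.5292804  0.26123001 0.165     ] [0.51360291 0.05564082 0.165     ] -4.36 0.20618607499888658
[0.52766159 0.25619293 0.1585    ] [ 0.00736159  0.11779293 -0.0514    ] 0.11802273795138032 -3.58
[ 0.50839898 -0.00436738  0.156     ] -183.84
barrel [0.4954738  0.00336337 0.15      ] 0.1372997917700792 -10.42
beaker [0.63233983 0.19115472 0.07      ]
green [0.5934463 0.0806246 0.066    ]
```

Request:
{"fn": "apply_moves", "kwargs": {"series": [{"tz":-0.05},{"tz":-0.1},{"tz":-0.12},{"tx":0.05,"ty":-0.04,"tz":-0.12,"wz":-1},{"tx":0.53,"ty":-0.431,"tz":-0.12,"wz":-10.15},{"tx":0.53,"ty":-0.431,"tz":-0.12,"wz":-10.15},{"tx":0.53,"ty":-0.431,"tz":-0.12,"wz":-10.15},{"tx":0.53,"ty":-0.431,"tz":-0.12,"wz":-10.15},{"tx":0.53,"ty":-0.431,"tz":-0.12,"wz":-10.15},{"tx":0.53,"ty":-0.431,"tz":-0.12,"wz":-10.15},{"tx":0.53,"ty":-0.431,"tz":-0.12,"wz":-10.15},{"tx":0.53,"ty":-0.431,"tz":-0.12,"wz":-10.15},{"tx":0.53,"ty":-0.431,"tz":-0.12,"wz":-10.15},{"tx":0.53,"ty":-0.431,"tz":-0.12,"wz":-10.15},{"tx":0.53,"ty":-0.431,"tz":-0.12,"wz":-10.15},{"tx":0.53,"ty":-0.431,"tz":-0.12,"wz":-10.15},{"tx":0.53,"ty":-0.431,"tz":-0.12,"wz":-10.15},{"tx":0.53,"ty":-0.431,"tz":-0.12,"wz":-10.15},{"tx":0.53,"ty":-0.431,"tz":-0.12,"wz":-10.15},{"tx":0.53,"ty":-0.431,"tz":-0.12,"wz":-10.15}], "fingers": 0.6, "newtons": 40}}

```text
schema error: expected keys tx, ty, tz, wx, wy, wz
```

Request:
{"fn": "apply_moves", "kwargs": {"series": [{"tx":0,"ty":0,"tz":-0.05,"wx":0,"wy":0,"wz":0},{"tx":0,"ty":0,"tz":-0.1,"wx":0,"wy":0,"wz":0},{"tx":0,"ty":0,"tz":-0.12,"wx":0,"wy":0,"wz":0},{"tx":0.53,"ty":-0.431,"tz":-0.12,"wx":0,"wy":0,"wz":-10.15},{"tx":0.53,"ty":-0.431,"tz":-0.12,"wx":0,"wy":0,"wz":-10.15},{"tx":0.53,"ty":-0.431,"tz":-0.12,"wx":0,"wy":0,"wz":-10.15},{"tx":0.53,"ty":-0.431,"tz":-0.12,"wx":0,"wy":0,"wz":-10.15},{"tx":0.53,"ty":-0.431,"tz":-0.12,"wx":0,"wy":0,"wz":-10.15},{"tx":0.53,"ty":-0.431,"tz":-0.12,"wx":0,"wy":0,"wz":-10.15},{"tx":0.53,"ty":-0.431,"tz":-0.12,"wx":0,"wy":0,"wz":-10.15},{"tx":0.53,"ty":-0.431,"tz":-0.12,"wx":0,"wy":0,"wz":-10.15},{"tx":0.53,"ty":-0.431,"tz":-0.12,"wx":0,"wy":0,"wz":-10.15},{"tx":0.53,"ty":-0.431,"tz":-0.12,"wx":0,"wy":0,"wz":-10.15},{"tx":0.53,"ty":-0.431,"tz":-0.12,"wx":0,"wy":0,"wz":-10.15},{"tx":0.53,"ty":-0.431,"tz":-0.12,"wx":0,"wy":0,"wz":-10.15},{"tx":0.53,"ty":-0.431,"tz":-0.12,"wx":0,"wy":0,"wz":-10.15},{"tx":0.53,"ty":-0.431,"tz":-0.12,"wx":0,"wy":0,"wz":-10.15},{"tx":0.53,"ty":-0.431,"tz":-0.12,"wx":0,"wy":0,"wz":-10.15},{"tx":0.53,"ty":-0.431,"tz":-0.12,"wx":0,"wy":0,"wz":-10.15},{"tx":0.53,"ty":-0.431,"tz":-0.12,"wx":0,"wy":0,"wz":-10.15}], "fingers": 0.6, "newtons": 40}}

```text
clock: 2.15
tcp_pos: [0.52, 0.1366, 0.3514]
eef_rot: [0.733, 0.68, -0.0, 0.0]
force: [0.7, 0.2, 0.0]
finger_gap: 0.0513
grasp_force: 0.0
```

```bash
python3 - <<'E'
from h import *
m=cam("wrist");im=get_image("wrist");cv2.imwrite("pics/w1.png",im[:,:,::-1])
print((-m[0].T@m[1]).round(3));b=red(im);print(b)
for s,c in b:
  if s[4]>300:
    c=(s[0]+s[2]/2,s[1]+s[3]/2);print(c,plane(ray(m,*c),.21), tri([ray(m,*c),ray(cam("top"),217.9,237)]))
print(sense()["tcp_pos"],sense()["eef_rot"])
E
```

```text
[0.525 0.206 0.494]
[([239, 169, 18, 18, 254], [248.0, 177.6]), ([102, 100, 32, 78, 434], [117.9, 134.6])]
(118.0, 139.0) [0.41358291 0.17850138 0.21      ] (array([0.50444084, 0.16104816, 0.39985227]), [0.03907600453608818, 0.039076004536088185])
[0.52004605 0.13631976 0.35173672] [ 7.33344185e-01  6.79857528e-01 -4.10211076e-06  2.17407973e-04]
```

View pics/w1.png

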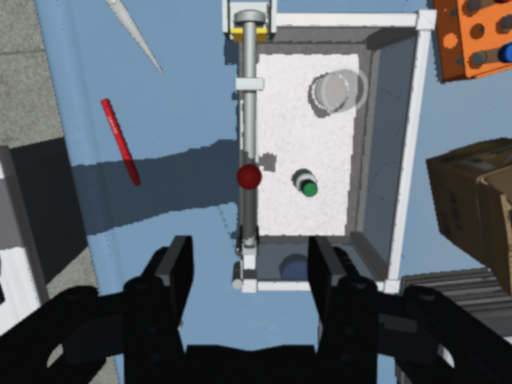

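The wrist view shows the knob at (248,177), the lip's middle at about (250,31), the hinge barrel at about (238,284) and the right front post at (249,286). The image's down axis runs along the gate, with a slight tilt.

```bash
python3 - <<'E'
from h import *
m=cam("wrist")  # arm still
T=cam("top");S=cam("side")
K,e=tri([ray(m,248.2,177.7),ray(T,217.9,237.0),ray(S,228.5,153.4)]);print("knob",K,np.round(e,4))
L,e=tri([ray(m,250.5,31),ray(T,162.7,233.3)]);print("lip",L,e, np.linalg.norm((L-K)[:2]),np.degrees(np.arctan2(-(L-K)[0],(L-K)[1])))
B,e=tri([ray(m,238,284),ray(T,284.4,248.8)]);print("barrel",B,e)
B,e=tri([ray(m,249,286),ray(T,288.3,242.6)]);print("post",B,e)
for z in(.158,.165):print(plane(ray(m,250,36),z),plane(ray(m,250,225),z))
t=sense();from scipy.spatial.transform import Rotation as Ro
R=Ro.from_quat(t["eef_rot"]).as_matrix();print("shift",R.T@(K+[0,0,-.019]-t["tcp_pos"]),R.round(3))
E
```

```text
knob [0.51988    0.13782086 0.21052542] [0.0011 0.0005 0.001 ]
lip [0.53020499 0.27612729 0.0623088 ] [0.0015642211532436146, 0.0015642211532437473] 0.13869129032739108 -4.269380214516064
barrel [0.4962589  0.00390162 0.15688642] [0.0006968751960912075, 0.0006968751960911634]
post [ 0.50838403 -0.00521012  0.14767082] [0.00015694482052422884, 0.00015694482052464295]
[0.5295464 0.256482  0.158    ] [0.51564494 0.07337863 0.158     ]
[0.52945653 0.25541935 0.165     ] [0.51584463 0.07612998 0.165     ]
shift [ 0.00153258 -0.00032923  0.16021075] [[ 0.076  0.997  0.   ]
 [ 0.997 -0.076 -0.   ]
 [-0.     0.    -1.   ]]
```

Request:
{"fn": "apply_moves", "kwargs": {"series": [{"tx":0.0015,"ty":0,"tz":0.04,"wx":0,"wy":0,"wz":0},{"tx":0.0015,"ty":0,"tz":0.08,"wx":0,"wy":0,"wz":0},{"tx":0.0015,"ty":0,"tz":0.12,"wx":0,"wy":0,"wz":0},{"tx":0.0015,"ty":0,"tz":0.14,"wx":0,"wy":0,"wz":0},{"tx":0.0015,"ty":0,"tz":0.155,"wx":0,"wy":0,"wz":0},{"tx":0.0015,"ty":0,"tz":0.162,"wx":0,"wy":0,"wz":0},{"tx":0.0015,"ty":0,"tz":0.162,"wx":0,"wy":0,"wz":0},{"tx":0.0015,"ty":0,"tz":0.162,"wx":0,"wy":0,"wz":0}], "fingers": 0.6, "newtons": 40}}

```text
clock: 3.0
tcp_pos: [0.521, 0.1384, 0.1906]
eef_rot: [0.733, 0.68, 0.001, 0.001]
force: [-0.4, 0.1, 1.4]
finger_gap: 0.0512
grasp_force: 0.0
```

Request:
{"fn": "apply_moves", "kwargs": {"series": [{"tx":0,"ty":0,"tz":0,"wx":0,"wy":0,"wz":0},{"tx":0,"ty":0,"tz":0,"wx":0,"wy":0,"wz":0},{"tx":0,"ty":0,"tz":0,"wx":0,"wy":0,"wz":0},{"tx":0,"ty":0,"tz":0,"wx":0,"wy":0,"wz":0},{"tx":0,"ty":0,"tz":0,"wx":0,"wy":0,"wz":0},{"tx":0,"ty":0,"tz":0,"wx":0,"wy":0,"wz":0},{"tx":0,"ty":0,"tz":0,"wx":0,"wy":0,"wz":0},{"tx":0,"ty":0,"tz":0,"wx":0,"wy":0,"wz":0}], "fingers": 0, "newtons": 40}}

```text
clock: 3.8
tcp_pos: [0.5197, 0.1392, 0.1909]
eef_rot: [0.733, 0.681, -0.0, -0.0]
force: [-4.2, -0.2, 4.6]
finger_gap: 0.0196
grasp_force: 38.9
```

Gap 19.6 mm is less than the ball's 22 mm and the tool is pushed upward, so the grip sits above the ball's equator. I'll regrip 5 mm lower.

Request:
{"fn": "apply_moves", "kwargs": {"series": [{"tx":0,"ty":0,"tz":0,"wx":0,"wy":0,"wz":0},{"tx":0,"ty":0,"tz":0,"wx":0,"wy":0,"wz":0},{"tx":0,"ty":0,"tz":0,"wx":0,"wy":0,"wz":0},{"tx":-0.001,"ty":0,"tz":0.005,"wx":0,"wy":0,"wz":0},{"tx":-0.001,"ty":0,"tz":0.005,"wx":0,"wy":0,"wz":0},{"tx":-0.001,"ty":0,"tz":0.005,"wx":0,"wy":0,"wz":0}], "fingers": 0.5, "newtons": 40}}

```text
clock: 4.4
tcp_pos: [0.5202, 0.1379, 0.1837]
eef_rot: [0.733, 0.68, -0.0, -0.0]
force: [0.6, -0.4, -1.0]
finger_gap: 0.0426
grasp_force: 0.0
```

Request:
{"fn": "apply_moves", "kwargs": {"series": [{"tx":0,"ty":0,"tz":0,"wx":0,"wy":0,"wz":0},{"tx":0,"ty":0,"tz":0,"wx":0,"wy":0,"wz":0},{"tx":0,"ty":0,"tz":0,"wx":0,"wy":0,"wz":0},{"tx":0,"ty":0,"tz":0,"wx":0,"wy":0,"wz":0},{"tx":0,"ty":0,"tz":0,"wx":0,"wy":0,"wz":0},{"tx":0,"ty":0,"tz":0,"wx":0,"wy":0,"wz":0},{"tx":0,"ty":0,"tz":0,"wx":0,"wy":0,"wz":0},{"tx":0,"ty":0,"tz":0,"wx":0,"wy":0,"wz":0}], "fingers": 0, "newtons": 40}}

```text
clock: 5.2
tcp_pos: [0.5197, 0.1381, 0.1844]
eef_rot: [0.733, 0.68, -0.0, -0.001]
force: [-5.9, 0.2, 3.9]
finger_gap: 0.0198
grasp_force: 39.0
```

Request:
{"fn": "apply_moves", "kwargs": {"series": [{"tx":0,"ty":0,"tz":-0.004,"wx":0,"wy":0,"wz":0},{"tx":0,"ty":0,"tz":-0.008,"wx":0,"wy":0,"wz":0},{"tx":0,"ty":0,"tz":-0.011,"wx":0,"wy":0,"wz":0},{"tx":0,"ty":0,"tz":-0.013,"wx":0,"wy":0,"wz":0},{"tx":0,"ty":0,"tz":-0.013,"wx":0,"wy":0,"wz":0},{"tx":0,"ty":0,"tz":-0.013,"wx":0,"wy":0,"wz":0}]}}

```text
clock: 5.8
tcp_pos: [0.5197, 0.138, 0.1971]
eef_rot: [0.733, 0.68, -0.001, -0.001]
force: [-4.8, 0.9, -1.1]
finger_gap: 0.0198
grasp_force: 39.1
```

```bash
python3 - <<'E'
from h import *
s=get_image("side");t=get_image("top");w=get_image("wrist");print(red(s)[:6]);print(sense()["force"],sense()["finger_gap"])
cv2.imwrite("pics/l1.png",np.hstack([cv2.resize(s[125:225,195:275],(400,500),interpolation=2),cv2.resize(w,(400,300))[:0] if 0 else cv2.resize(w[:,:],(400,500))])[:,:,::-1])
E
```

```text
[([225, 146, 7, 6, 31], [227.6, 148.5]), ([334, 146, 6, 4, 21], [336.6, 147.4]), ([326, 152, 6, 5, 23], [328.5, 154.4]), ([401, 323, 34, 61, 638], [419.2, 352.6]), ([166, 194, 4, 19, 54], [167.4, 204.0]), ([166, 216, 3, 8, 16], [167.2, 219.0])]
[-6.02658293  0.85797165 -0.68602122] 0.019562016232815733
```

View pics/l1.png

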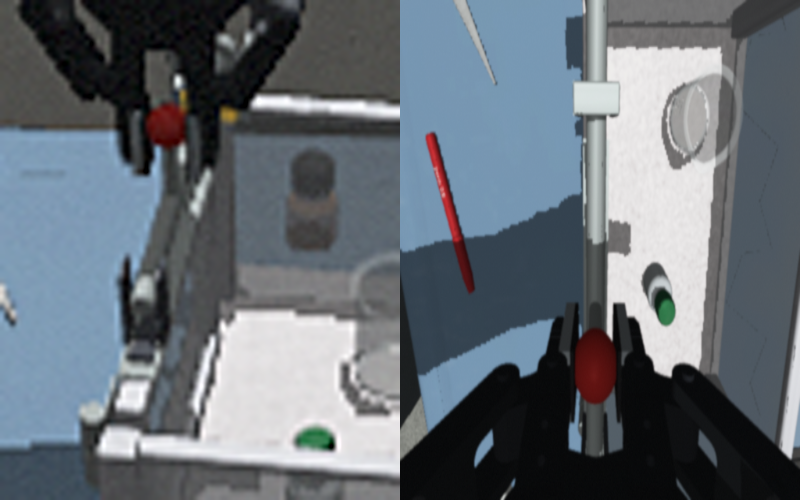

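The side view shows the knob held and raised (row 153 → 148). The wrist view shows it centred between the pads. Next I draw it back along tool −x.

Request:
{"fn": "apply_moves", "kwargs": {"series": [{"tx":-0.004,"ty":0,"tz":0,"wx":0,"wy":0,"wz":0},{"tx":-0.009,"ty":0,"tz":0,"wx":0,"wy":0,"wz":0},{"tx":-0.014,"ty":0,"tz":0,"wx":0,"wy":0,"wz":0},{"tx":-0.019,"ty":0,"tz":0,"wx":0,"wy":0,"wz":0},{"tx":-0.024,"ty":0,"tz":0,"wx":0,"wy":0,"wz":0},{"tx":-0.029,"ty":0,"tz":0,"wx":0,"wy":0,"wz":0},{"tx":-0.033,"ty":0,"tz":0,"wx":0,"wy":0,"wz":0},{"tx":-0.036,"ty":0,"tz":0,"wx":0,"wy":0,"wz":0},{"tx":-0.036,"ty":0,"tz":0,"wx":0,"wy":0,"wz":0},{"tx":-0.036,"ty":0,"tz":0,"wx":0,"wy":0,"wz":0}]}}

```text
clock: 6.95
tcp_pos: [0.5167, 0.102, 0.1969]
eef_rot: [0.733, 0.68, -0.001, -0.001]
force: [-7.2, 1.0, -1.5]
finger_gap: 0.0197
grasp_force: 39.1
```

```bash
python3 - <<'E'
from h import *
s=get_image("side");w=get_image("wrist");print(red(s)[:3],[b for b in red(w) if b[0][4]>300]);t=sense();print(t["force"],t["finger_gap"],t["tcp_pos"])
K=np.array([.5199,.1378,.2105]);H=K-.140*np.array([.0745,.9972,0]);print("hinge",H)
p=t["tcp_pos"]
for Hn in (H,np.array([.4962,.0039,0])):
  for a in (5,10,15,20,25):
    c,sn=np.cos(np.radians(a)),np.sin(np.radians(a));d=(p-Hn)[:2];q=Hn[:2]+[c*d[0]-sn*d[1],sn*d[0]+c*d[1]]-p[:2]
    print(a,"tx",(q@[.076,.997]).round(4),"ty",(q@[.997,-.076]).round(4),"wz",-a/6)
E
```

```text
[([334, 146, 6, 4, 21], [336.6, 147.4]), ([326, 153, 6, 4, 22], [328.5, 154.5]), ([222, 155, 7, 6, 34], [225.1, 157.4])] [([226, 267, 45, 43, 1490], [247.7, 288.0]), ([27, 62, 59, 129, 1315], [58.0, 123.3])]
[-5.86009318 -0.0604209  -1.24753638] 0.01961116837476565 [0.51674793 0.10202918 0.1969153 ]
hinge [ 0.50947  -0.001808  0.2105  ]
5 tx -0.0005 ty -0.0091 wz -0.8333333333333334
10 tx -0.0017 ty -0.0181 wz -1.6666666666666667
15 tx -0.0037 ty -0.0269 wz -2.5
20 tx -0.0065 ty -0.0356 wz -3.3333333333333335
25 tx -0.01 ty -0.0439 wz -4.166666666666667
5 tx 0.0008 ty -0.0087 wz -0.8333333333333334
10 tx 0.0008 ty -0.0175 wz -1.6666666666666667
15 tx -0.0 ty -0.0262 wz -2.5
20 tx -0.0015 ty -0.0348 wz -3.3333333333333335
25 tx -0.0038 ty -0.0432 wz -4.166666666666667
```

Request:
{"fn": "apply_moves", "kwargs": {"series": [{"tx":0,"ty":-0.0045,"tz":0,"wx":0,"wy":0,"wz":-0.417},{"tx":-0.0005,"ty":-0.009,"tz":0,"wx":0,"wy":0,"wz":-0.833},{"tx":-0.001,"ty":-0.0136,"tz":0,"wx":0,"wy":0,"wz":-1.25},{"tx":-0.0017,"ty":-0.018,"tz":0,"wx":0,"wy":0,"wz":-1.667},{"tx":-0.0017,"ty":-0.018,"tz":0,"wx":0,"wy":0,"wz":-1.667},{"tx":-0.0017,"ty":-0.018,"tz":0,"wx":0,"wy":0,"wz":-1.667}]}}

```text
clock: 7.65
tcp_pos: [0.5011, 0.1019, 0.1979]
eef_rot: [0.671, 0.741, 0.001, 0.001]
force: [0.6, 1.4, -1.8]
finger_gap: 0.0201
grasp_force: 39.2
```

Request:
{"fn": "apply_moves", "kwargs": {"series": [{"tx":0,"ty":-0.0045,"tz":0,"wx":0,"wy":0,"wz":-0.417},{"tx":-0.0005,"ty":-0.009,"tz":0,"wx":0,"wy":0,"wz":-0.833},{"tx":-0.001,"ty":-0.0136,"tz":0,"wx":0,"wy":0,"wz":-1.25},{"tx":-0.0017,"ty":-0.018,"tz":0,"wx":0,"wy":0,"wz":-1.667},{"tx":-0.0027,"ty":-0.0226,"tz":0,"wx":0,"wy":0,"wz":-2.083},{"tx":-0.0037,"ty":-0.0269,"tz":0,"wx":0,"wy":0,"wz":-2.5},{"tx":-0.0037,"ty":-0.0269,"tz":0,"wx":0,"wy":0,"wz":-2.5},{"tx":-0.0037,"ty":-0.0269,"tz":0,"wx":0,"wy":0,"wz":-2.5}]}}

```text
clock: 8.45
tcp_pos: [0.4746, 0.0957, 0.1978]
eef_rot: [0.569, 0.823, 0.001, 0.001]
force: [2.8, 2.5, -1.3]
finger_gap: 0.0196
grasp_force: 39.3
```

```bash
python3 - <<'E'
from h import *
t=get_image("top");w=get_image("wrist");s=sense();print(s["force"],s["finger_gap"],s["tcp_pos"],[b for b in red(w) if b[0][4]>300])
H=np.array([.5095,-.0018]);
d=s["tcp_pos"][:2]-H;print("gate angle by tcp",np.degrees(np.arctan2(-d[0],d[1]))+4.27,np.linalg.norm(d))
cv2.imwrite("pics/f1.png",np.hstack([cv2.resize(t[145:270,135:305],(480,353),interpolation=2),cv2.resize(w,(320,353))])[:,:,::-1])
E
```

```text
[ 2.60812777  2.88027798 -0.46186621] 0.019660721485532714 [0.47442058 0.09564779 0.19768138] [([228, 268, 43, 41, 1356], [249.0, 288.0]), ([121, 0, 19, 125, 1281], [129.9, 63.7])]
gate angle by tcp 24.067946555318688 0.10356948486647453
```

View pics/f1.png

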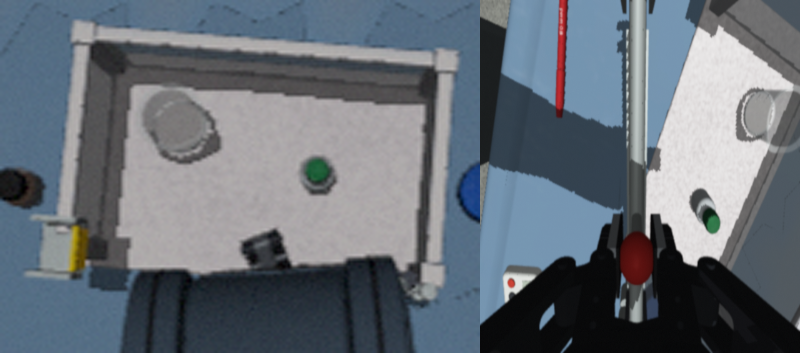

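The top view shows an empty keeper, with the bystanders where they were. The wrist view shows the gate swung out, with the rod parallel to the tool axis (about 24–25°) and the knob still gripped. I'll hold briefly, check for drift, then hand in.

Request:
{"fn": "apply_moves", "kwargs": {"series": [{"tx":0,"ty":-0.001,"tz":0,"wx":0,"wy":0,"wz":0},{"tx":0,"ty":-0.001,"tz":0,"wx":0,"wy":0,"wz":0},{"tx":0,"ty":-0.001,"tz":0,"wx":0,"wy":0,"wz":0},{"tx":0,"ty":-0.001,"tz":0,"wx":0,"wy":0,"wz":0},{"tx":0,"ty":-0.001,"tz":0,"wx":0,"wy":0,"wz":0},{"tx":0,"ty":-0.001,"tz":0,"wx":0,"wy":0,"wz":0},{"tx":0,"ty":-0.001,"tz":0,"wx":0,"wy":0,"wz":0},{"tx":0,"ty":-0.001,"tz":0,"wx":0,"wy":0,"wz":0}]}}

```text
clock: 9.35
tcp_pos: [0.473, 0.0951, 0.1975]
eef_rot: [0.568, 0.823, 0.001, 0.001]
force: [4.3, 3.0, -0.9]
finger_gap: 0.0199
grasp_force: 39.4
```

```bash
python3 - <<'E'
from h import *
s=sense();d=s["tcp_pos"][:2]-[.5095,-.0018];print(np.degrees(np.arctan2(-d[0],d[1]))+4.27,np.linalg.norm(d),s["force"],s["finger_gap"],s["grasp_force"])
print(close_job())
E
```

```text
24.900948643706826 0.10353031092306751 [ 4.32661172  2.99238791 -0.91822609] 0.019930222457815432 39.37793254852295
the job is handed in; nothing more can be done
None
```

I lifted the bolt and drew it clear of the keeper, then swung the gate to about 25° (24.9° from the tool position) and handed the job in still holding the knob; the bystanders looked unmoved in the last pictures.

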